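# Load the filter elements into their bowls

## Task

Put the four loose pleated-paper filter elements into the four empty filter bowls on the bench, each into the bowl of its own size: the smallest element in the smallest bowl, and so on up to the largest in the largest. Each must stand upright on the floor of its bowl, released. Leave the blue canister and the brass tee where they are.

Things in the scene. Friction and masses are not known exactly. Their poses are not given: they have to be found in the camera images.
- element_small: The smallest of the four loose filter elements: an upright cylinder of white pleated paper with flat steel end caps and a dark spot in the middle of the top, 28 mm in diameter and 60 mm tall, about 50 g (up to 40 % either way), rigid enough to grip round the side. Origin at the centre of its underside, z up its axis; its yaw means nothing.
- element_medium: The second-smallest of the four loose filter elements: an upright cylinder of white pleated paper with flat steel end caps and a dark spot in the middle of the top, 40 mm in diameter and 68 mm tall, about 80 g (up to 40 % either way), rigid enough to grip round the side. Origin at the centre of its underside, z up its axis; its yaw means nothing.
- element_large: The second-largest of the four loose filter elements: an upright cylinder of white pleated paper with flat steel end caps and a dark spot in the middle of the top, 52 mm in diameter and 76 mm tall, about 120 g (up to 40 % either way), rigid enough to grip round the side. Origin at the centre of its underside, z up its axis; its yaw means nothing.
- element_giant: The largest of the four loose filter elements: an upright cylinder of white pleated paper with flat steel end caps and a dark spot in the middle of the top, 64 mm in diameter and 84 mm tall, about 170 g (up to 40 % either way), rigid enough to grip round the side. Origin at the centre of its underside, z up its axis; its yaw means nothing.
- bowl_small: The smallest of the four empty filter bowls: a low, round, open-topped aluminium cup, fixed to the bench where it stands, outside diameter 52 mm, inside diameter 44 mm (8 mm of free gap round its own 28 mm element), wall 4 mm, rim 24 mm above the bench, inner floor 5 mm above the bench. Origin at the centre of its underside on the bench, z up.
- bowl_medium: The second-smallest of the four empty filter bowls: a low, round, open-topped aluminium cup, fixed to the bench where it stands, outside diameter 64 mm, inside diameter 56 mm (8 mm of free gap round its own 40 mm element), wall 4 mm, rim 24 mm above the bench, inner floor 5 mm above the bench. Origin at the centre of its underside on the bench, z up.
- bowl_large: The second-largest of the four empty filter bowls: a low, round, open-topped aluminium cup, fixed to the bench where it stands, outside diameter 76 mm, inside diameter 68 mm (8 mm of free gap round its own 52 mm element), wall 4 mm, rim 24 mm above the bench, inner floor 5 mm above the bench. Origin at the centre of its underside on the bench, z up.
- bowl_giant: The largest of the four empty filter bowls: a low, round, open-topped aluminium cup, fixed to the bench where it stands, outside diameter 88 mm, inside diameter 80 mm (8 mm of free gap round its own 64 mm element), wall 4 mm, rim 24 mm above the bench, inner floor 5 mm above the bench. Origin at the centre of its underside on the bench, z up.
- canister: A loose blue painted spin-on canister with a white band, an upright closed can 64 mm in diameter and 70 mm tall; not a filter element, to be left where it stands. Origin at the centre of its underside, z up.
- tee: A loose brass pipe tee lying flat on the bench, about 64 x 50 x 29 mm, to be left where it lies. Origin on the bench under the crossing of its pipes, x along the straight run, y along the branch, z up.

How it is judged:
By the outcome, as a careful person would: the job done as asked, in the order asked, and still so for the second after the job is handed in, with the robot touching nothing.
It also fails if it takes over 96 s, if anything falls off the work surface, if the arm or the gripper's body presses on something with over 40 N, if the wrist force passes 120 N, or if a joint passes its speed limit or range.

## Robot

A 6-joint arm with a two-finger parallel gripper is mounted at the origin on the work surface. World frame = base frame: x ahead of the robot, y to its left, z up, the work surface at z = 0. Lengths are in mm, angles in rad, forces in N, time in s.
With the tool pointing down it reaches from about 400 to 925 mm from the base axis. Payload 12.5 kg.
Tool frame: the origin (TCP) lies midway between the tips of the shut fingers; the grasp point (between the pads) lies 19 mm behind it (env.pinch_z is the z of the grasp point in the tool frame, in mm); z points along the fingers, y is the line along which they close (so a half turn about z gives the same grasp; the last joint's range is limited). The gripper opens to 95 mm and grips with 3 to 60 N. Pads are 20 mm wide; open, the fingers measure 119 mm over their backs; the gripper's body (75 mm by 180 mm) begins 59 mm behind the grasp point.
Start: joints at [-1.234, 0.491, 1.559, -0, 1.092, -0.106], TCP at [267.819, -564.73, 214.661] pointing down, gripper open.
Joint ranges: [-3.1, 3.1], [-0.84, 2.19], [0.05, 2.79], [-1.13, 4.28], [0.06, 2.93], [-2.69, 2.69]. Speed limits (rad/s): [2.22, 2.22, 2.79, 3.14, 3.14, 3.14].

## Interface

Orientations are given as [roll, pitch, yaw] about the fixed x, y, z axes, in that order (R = Rz(yaw) Ry(pitch) Rx(roll)).
In Python, from cell import env, eyes gives the robot as it stands.
- The arm moves only by the shell command python3 -m inch 'ROWS'. ROWS is JSON, a list of rows, each a list of 3 entries, a list of its own where there are three numbers: the shift along the tool's x, y, z in units of 60 mm (1.0 is 60 mm), then the turn about the tool's z in units of 5 degrees (1.0 is 5 degrees), then the closure, from -1 (fully open) to 1 (shut). In form: [[[tx, ty, tz], turn, claw], ...]. A call has exactly 10 rows; each row shifts and turns the commanded pose from where the row before left it, along the tool's axes as they then stand; what a row does not reach is not made up. A row lasts 1/8 s, in which the tool goes at most 62.5 mm and 10.7 degrees, less where a joint would pass 70% of its speed; a pose out of reach is approached as far as the arm can. A call is refused whole if a number of a shift passes 1 or a number of a turn 1, either way. A call with a gripper value outside its range is refused whole. The fingers move at their own pace and stop on an object; the grip force is fixed at half the most. Time passes only in rows, so rows that do not move let the fingers close, or fill a call up. It gives the time, the measured TCP pose, the force, the opening and the grip force at its end, in the units of the state.
- env.state(): the state, without advancing time (a new reading comes with each control period).
- eyes.read_camera(name): name is "scene" or "top" or "wrist"; returns a dict with "pixels" (384x512x3 uint8, red, green, blue), "fx", "fy", "cx", "cy" (pixels), "extrinsics" (4x4, takes a point from world to camera coordinates). Camera axes: x right, y down, z forward; pixel columns grow to the right and rows downward; lengths in mm; the calibration is good to about 2 mm. A picture is of the moment at which its call begins. There is no depth.
- env.job_done(): hands the job in; it is judged then, once.
Trained networks look in a picture, given as the dict that the camera call returned (one of the last four; its "shot" number tells which), for a name from the list of things; names that differ only in an ending like _2 or _b are one class to them, and where a whole thing is asked for, a point or a joint stands for the part that bears it (a point fixed in the world has none). Each returns a list of dicts, best first, with "score" (0 to 1); they miss things now and then, are a little off and sometimes report something else, mostly with a low value. They report only what shows in the picture. A call takes as long as a camera call.
- eyes.boxes_of(name, picture): "centre" ([row, column] in pixels, amid what is visible of it).
- eyes.cut_out(name, picture): "mask" (384x512 bool, what is visible of it) and "centre" ([row, column] in pixels, amid what is visible of it).
- eyes.spot_point(name, picture): "centre" ([row, column] in pixels: a listed point, or the origin of a listed thing).
The state is a dict: "t": time; "joints": joint angles; "qvel": joint speeds; "tau": joint torques, N m; "eef_pos": TCP position; "tcp_rot": TCP orientation; "ft_force": force on the tool from outside, world axes, zero at the start; "moment": the same for the moment, N m; "opening": opening from 0.0 (shut) to 1.0 (fully open); "grip_force": force on a finger pad.
Only numpy, scipy, OpenCV 4.12 (cv2) and the standard library are available. Lean on these libraries where they do the work, as an engineer would, in place of code of your own. Each camera call takes 0.05 s, during which the arm holds its last target. There are 200 camera calls.

## Working session

There is one attempt and no reset: what is moved stays moved. The work goes in short steps, Python scripts to look and compute and a shell command to move; the robot and the scene stay as the last step left them, time stands still between calls to the robot, and variables do not carry over. Pictures are saved under pics/ and viewed, at most 14 in all, crops included, and the job is handed in when it is done.

```bash
mkdir -p pics; ls
cat > h.py <<'E'
import numpy as np, cv2
from cell import env, eyes
N=['element_small','element_medium','element_large','element_giant','bowl_small','bowl_medium','bowl_large','bowl_giant','canister','tee']
def ray(p,rc,z):
    E=np.array(p['extrinsics']);R=E[:3,:3];t=E[:3,3]
    d=R.T@np.array([(rc[1]-p['cx'])/p['fx'],(rc[0]-p['cy'])/p['fy'],1]);c=-R.T@t
    return (c+d*(z-c[2])/d[2]).round(1)
def proj(p,X):
    E=np.array(p['extrinsics']);q=E[:3,:3]@np.array(X)+E[:3,3]
    return q[1]/q[2]*p['fy']+p['cy'],q[0]/q[2]*p['fx']+p['cx']
def snap(c,f=None):
    p=eyes.read_camera(c)
    if f: cv2.imwrite('pics/'+f,np.ascontiguousarray(p['pixels'][:,:,::-1]))
    return p
E
python3 - <<'E'
from h import *
print(env.state())
for c in ['top','scene']:
    p=snap(c,c+'1.png'); E=np.array(p['extrinsics']);print(c,p['fx'],(-E[:3,:3].T@E[:3,3]).round())
    for n in N:
        print(n,[(r['score'],np.round(r['centre']),ray(p,r['centre'],0)[:2]) for r in eyes.spot_point(n,p)[:4]])
E
```

```text
pics
{'t': 0.0, 'joints': array([-1.23363151e+00,  4.91555133e-01,  1.55945077e+00, -2.16810656e-05,
        1.09166485e+00, -1.05578075e-01]), 'qvel': array([ 4.99092792e-04, -2.76493539e-05,  1.52674237e-03,  1.29217295e-04,
       -4.28730930e-04,  1.84483857e-03]), 'tau': array([-1.60265372e-04, -6.12641501e+01, -2.58186615e+01,  6.93508959e-02,
        4.82740975e-02, -3.68672738e-05]), 'eef_pos': array([ 267.71189664, -564.50032197,  214.0640343 ]), 'tcp_rot': array([-3.14051853e+00, -9.44905192e-05,  4.42752852e-01]), 'ft_force': array([-0.28040556, -0.17352443, -0.56317121]), 'moment': array([0.02827876, 0.00337765, 0.01285222]), 'grip_force': 0.0, 'opening': 0.9997698299330284}
top 389.0341588858864 [ 473.    7. 1090.]
element_small [(0.43, array([212., 201.]), array([452.5, 134.2]))]
element_medium [(0.51, array([216., 286.]), array([ 443.8, -104.5]))]
element_large [(0.9, array([236., 353.]), array([ 389.1, -290.9]))]
element_giant [(0.79, array([183., 382.]), array([ 539.6, -373. ]))]
bowl_small [(0.59, array([144., 303.]), array([ 646.6, -150.8]))]
bowl_medium [(0.61, ar
[... 551 characters left out ...]
), array([457.1, -95.9]))]
element_large [(0.77, array([131., 191.]), array([ 387.7, -280.9]))]
element_giant [(0.69, array([158., 139.]), array([ 538.4, -363.1]))]
bowl_small [(0.94, array([214., 183.]), array([ 654.1, -158.2]))]
bowl_medium [(0.76, array([194., 396.]), array([378. , 327.4])), (0.6, array([167., 239.]), array([455.5, -93.9]))]
bowl_large [(0.89, array([254., 297.]), array([647.6, 149.4])), (0.55, array([166., 179.]), array([ 518.7, -247.5]))]
bowl_giant [(0.69, array([252., 409.]), array([536.5, 396.4])), (0.5, array([188., 316.]), array([440.3, 127.3]))]
canister [(0.67, array([206., 256.]), array([556.8,   2.6]))]
tee [(0.66, array([164., 178.]), array([ 514.7, -251. ]))]
```

View pics/top1.png

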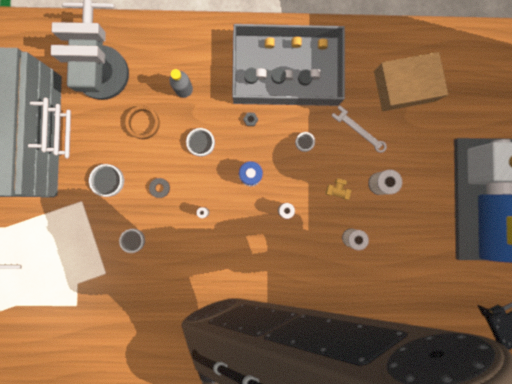

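View pics/scene1.png

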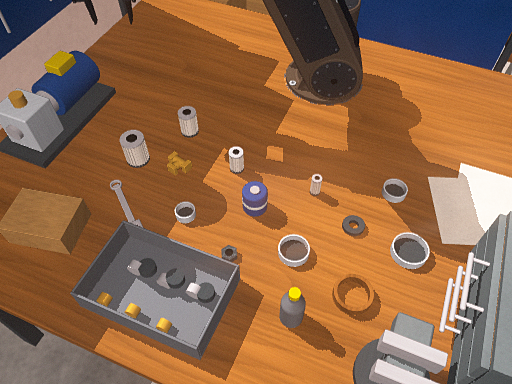

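The top picture shows the bowls: giant near (181,105), large (142,200), small (141,305), medium (241,131). The elements are giant (182,387), large (240,356), medium (211,287) and small (212,202). The canister is at (173,250) and the tee at (188,340). The scene view shows the same layout. Next I'll refine the positions by fitting silhouettes.

```bash
cat >> h.py <<'E'
DIM={'element_small':(28,60),'element_medium':(40,68),'element_large':(52,76),'element_giant':(64,84),'bowl_small':(52,24),'bowl_medium':(64,24),'bowl_large':(76,24),'bowl_giant':(88,24)}
G={'element_small':(450,130),'element_medium':(450,-100),'element_large':(388,-286),'element_giant':(539,-368),'bowl_small':(650,-155),'bowl_medium':(373,327),'bowl_large':(650,147),'bowl_giant':(535,393)}
def sil(p,n,xy,z0=0):
    d,h=DIM[n];a=np.linspace(0,2*np.pi,40)
    P=np.array([proj(p,(xy[0]+d/2*np.cos(t),xy[1]+d/2*np.sin(t),z)) for z in (z0,z0+h) for t in a])[:,::-1]
    H=cv2.convexHull(P.astype(np.float32));m=cv2.moments(H)
    return np.array([m['m01'],m['m10']])/m['m00'],m['m00']
def fit(p,n,xy,z0=0):
    """position whose silhouette centroid matches the mask nearest to guess"""
    best=None
    for k in [n]+[k for k in N[:8] if k!=n and k[:4]==n[:4]]:
        for r in eyes.cut_out(k,p):
            m=r['mask'];c=np.argwhere(m).mean(0)
            if np.linalg.norm(c-sil(p,n,xy,z0)[0])<12: best=(m,c);break
        if best: break
    if not best: return None
    m,c=best;xy=np.array(xy,float)
    for _ in range(8):
        s=sil(p,n,xy,z0)[0];J=np.array([sil(p,n,xy+e,z0)[0]-s for e in 5*np.eye(2)]).T/5
        xy=xy+np.linalg.solve(J,c-s)
    return xy.round(1),m.sum(),round(sil(p,n,xy,z0)[1])
E
python3 - <<'E'
from h import *
P=[snap('top'),snap('scene')]
for n in N[:8]: print(n,[fit(p,n,G[n]) for p in P])
print(env.state()['t'])
E
```

```text
element_small [(array([453.1, 127. ]), np.int64(104), 111), (array([454.1, 125.9]), np.int64(222), 226)]
element_medium [(array([460.4, -97.6]), np.int64(189), 208), (array([463.5, -97.4]), np.int64(358), 377)]
element_large [(array([ 387.2, -283.3]), np.int64(426), 446), (array([ 389.3, -285.1]), np.int64(490), 537)]
element_giant [(array([ 540.3, -365.1]), np.int64(687), 692), (array([ 541.2, -365.4]), np.int64(771), 856)]
bowl_small [(array([ 652.5, -150.9]), np.int64(306), 302), (array([ 654.2, -151.2]), np.int64(357), 390)]
bowl_medium [(array([373.6, 320.8]), np.int64(486), 497), (array([375.8, 319.4]), np.int64(480), 516)]
bowl_large [(array([647.4, 139.6]), np.int64(624), 630), (array([647.8, 138.2]), np.int64(852), 855)]
bowl_giant [(array([537.6, 393.8]), np.int64(890), 907), (array([539.9, 393.8]), np.int64(1128), 1145)]
2.0
```

```bash
python3 -m inch '[[[0.5,0,0],-1,-1],[[0.5,0,0],-1,-1],[[0.5,0,0],-1,-1],[[0.5,0,0],-1,-1],[[0.5,0,0],-1,-1],[[0.5,0,0],-1,-1],[[0.5,0,0],-1,-1],[[0.5,0,0],-1,-1],[[0.5,0,0],-1,-1],[[0.5,0,0],-1,-1]]'
cat >> h.py <<'E'
T=dict(es=(453.6,126.5),em=(462,-97.5),el=(388,-284.2),eg=(540.7,-365.2),bs=(653.3,-151),bm=(374.7,320),bl=(647.6,139),bg=(538.7,393.8))
def go(xy,z):
    s=env.state();w=s['tcp_rot'][2];d=np.array(xy)-s['eef_pos'][:2]
    c,q=np.cos(w),np.sin(w)
    print('t %.2f pos %s yaw %.2f deg | units x %.3f y %.3f z %.3f'%(s['t'],s['eef_pos'].round(1),np.degrees(w),(d@[c,q])/60,(d@[q,-c])/60,(s['eef_pos'][2]-z)/60), 'tilt',s['tcp_rot'][:2].round(3),'F',s['ft_force'].round(1),'grip',round(s['grip_force'],1),'op',round(s['opening'],3))
if __name__=='__main__':
    import sys; k=sys.argv[1]; go(T[k],float(sys.argv[2]))
E
python3 h.py es 150
```

```text
t: 3.25
eef_pos: [463.2, -348.3, 214.6]
tcp_rot: [3.141, 0.0, 1.318]
ft_force: [-0.7, 0.6, -0.4]
opening: 1.001
grip_force: 0.0
t 3.25 pos [ 463.2 -348.3  214.6] yaw 75.54 deg | units x 7.622 y -2.131 z 1.077 tilt [3.141 0.   ] F [-0.7  0.6 -0.4] grip 0.0 op 1.001
```

```bash
python3 -m inch '[[[0,0,0.3],-1,-1],[[0,0,0.3],-1,-1],[[0,0,0.3],-0.9,-1],[[1,0,0],0,-1],[[1,0,0],0,-1],[[1,0,0],0,-1],[[1,0,0],0,-1],[[1,0,0],0,-1],[[1,0,0],0,-1],[[1,0,0],0,-1]]'
python3 h.py es 26
```

```text
t: 4.5
eef_pos: [463.7, 72.7, 160.9]
tcp_rot: [3.141, 0.0, 1.568]
ft_force: [0.8, -0.7, -0.1]
opening: 1.004
grip_force: 0.0
t 4.50 pos [463.7  72.7 160.9] yaw 89.86 deg | units x 0.896 y -0.170 z 2.248 tilt [3.141 0.   ] F [ 0.8 -0.7 -0.1] grip 0.0 op 1.004
```

```bash
python3 -m inch '[[[0.9,-0.17,0],0,-1],[[0,0,0.6],0,-1],[[0,0,0.6],0,-1],[[0,0,0.6],0,-1],[[0,0,0.45],0,-1],[[0,0,0],0,1],[[0,0,0],0,1],[[0,0,0],0,1],[[0,0,0],0,1],[[0,0,0],0,1]]'
python3 h.py bs 150
```

```text
t: 5.75
eef_pos: [453.8, 124.9, 26.0]
tcp_rot: [3.141, -0.0, 1.569]
ft_force: [0.3, 0.4, -0.2]
opening: 0.532
grip_force: 0.0
t 5.75 pos [453.8 124.9  26. ] yaw 89.87 deg | units x -4.590 y 3.335 z -2.066 tilt [ 3.141 -0.   ] F [ 0.3  0.4 -0.2] grip 0.0 op 0.532
```

```bash
python3 -m inch '[[[0,0,0],0,1],[[0,0,0],0,1],[[0,0,0],0,1],[[0,0,0],0,1],[[0,0,-0.3],0,1],[[0,0,-0.6],0,1],[[0,0,-0.6],0,1],[[0,0,-0.3],0,1],[[0,0,-0.1],0,1],[[0,0,0],0,1]]'
python3 h.py bs 31
python3 - <<'E'
from h import *
snap('wrist','w1.png')
E
```

```text
t: 7.0
eef_pos: [453.6, 124.8, 139.3]
tcp_rot: [-3.142, 0.0, 1.568]
ft_force: [-0.8, -0.2, -0.7]
opening: 0.288
grip_force: 30.0
t 7.00 pos [453.6 124.8 139.3] yaw 89.87 deg | units x -4.590 y 3.340 z 1.806 tilt [-3.142  0.   ] F [-0.8 -0.2 -0.7] grip 30.0 op 0.288
```

View pics/w1.png

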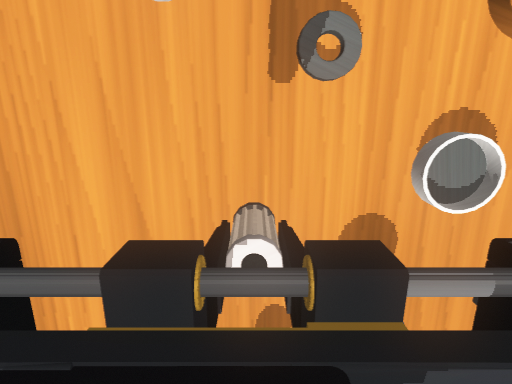

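The wrist view shows the small element held upright between the fingers at (260,252), with a grip of 30 N.

```bash
python3 -m inch '[[[-0.5,0.36,0],0,1],[[-0.8,0.58,0],0,1],[[-0.8,0.58,0],0,1],[[-0.8,0.58,0],0,1],[[-0.8,0.58,0],0,1],[[-0.7,0.51,0],0,1],[[-0.22,0.15,0],0,1],[[0,0,0.4],0,1],[[0,0,0.4],0,1],[[0,0,0.2],0,1]]'
python3 h.py bs 31.5
python3 - <<'E'
from h import *
for c in('scene',):
    p=snap(c,'c1.png'); s=env.state()['eef_pos']
    print(fit(p,'element_small',s[:2],s[2]-26), fit(p,'bowl_small',T['bs']))
E
```

```text
t: 8.3
eef_pos: [652.4, -151.9, 77.6]
tcp_rot: [-3.139, -0.001, 1.569]
ft_force: [0.3, 0.4, 0.3]
opening: 0.293
grip_force: 30.0
t 8.30 pos [ 652.4 -151.9   77.6] yaw 89.90 deg | units x 0.015 y 0.015 z 0.768 tilt [-3.139e+00 -1.000e-03] F [0.3 0.4 0.3] grip 30.0 op 0.293
(array([ 661.6, -139.3]), np.int64(107), 267) (array([ 657.4, -149.1]), np.int64(312), 391)
```

```bash
python3 -m inch '[[[0,0.02,0.3],0,1],[[0,0,0.3],0,1],[[0,0,0.15],0,1],[[0,0,0.02],0,1],[[0,0,0],0,1],[[0,0,0],0,-1],[[0,0,0],0,-1],[[0,0,0],0,-1],[[0,0,0],0,-1],[[0,0,-0.4],0,-1]]'
python3 h.py em 150; python3 -m inch '[[[0,0,-0.6],0,-1],[[0,0,-0.7],0,-1],[[0,0,-0.4],0,-1],[[0.2,-0.7,0],0,-1],[[0.2,-0.8,0],0,-1],[[0.2,-0.8,0],0,-1],[[0.2,-0.8,0],0,-1],[[0.1,-0.1,0],0,-1],[[0,0,0],0,-1],[[0,0,0],0,-1]]'
python3 h.py em 30;  python3 - <<'E'
from h import *
for c in('scene','top'):
    p=snap(c,c+'2.png')
    print(fit(p,'element_small',T['bs'],5), fit(p,'element_medium',T['em']))
E
```

```text
t: 9.7
eef_pos: [653.8, -152.6, 56.2]
tcp_rot: [-3.139, -0.001, 1.568]
ft_force: [0.1, -0.4, -0.4]
opening: 0.757
grip_force: 0.0
t 9.70 pos [ 653.8 -152.6   56.2] yaw 89.87 deg | units x 0.910 y -3.198 z -1.564 tilt [-3.139e+00 -1.000e-03] F [ 0.1 -0.4 -0.4] grip 0.0 op 0.757
t: 10.95
eef_pos: [463.9, -98.7, 159.5]
tcp_rot: [3.141, 0.0, 1.569]
ft_force: [-0.2, 0.5, 0.8]
opening: 0.992
grip_force: 0.0
t 10.95 pos [463.9 -98.7 159.5] yaw 89.88 deg | units x 0.021 y -0.032 z 2.158 tilt [3.141 0.   ] F [-0.2  0.5  0.8] grip 0.0 op 0.992
(array([ 654.3, -153.4]), np.int64(173), 244) (array([463.9, -96. ]), np.int64(369), 377)
(array([ 654.4, -150.7]), np.int64(108), 131) None
```

View pics/scene2.png

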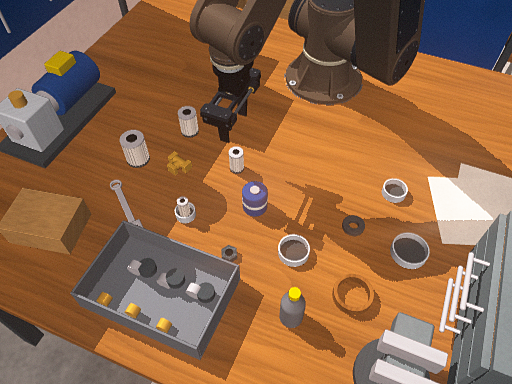

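The small element stands in its bowl at about (207,184). Next is the medium one.

```bash
python3 -m inch '[[[0.02,-0.02,0.5],0,-1],[[0,0,0.6],0,-1],[[0,0,0.6],0,-1],[[0,0,0.46],0,-1],[[0,0,0],0,1],[[0,0,0],0,1],[[0,0,0],0,1],[[0,0,0],0,1],[[0,0,0],0,1],[[0,0,0],0,1]]'
python3 -m inch '[[[0,0,0],0,1],[[0,0,0],0,1],[[0,0,-0.4],0,1],[[0,0,-0.6],0,1],[[0,0,-0.6],0,1],[[0,0,-0.4],0,1],[[0.5,-0.1,0],0,1],[[0.8,-0.16,0],0,1],[[0.8,-0.16,0],0,1],[[0.8,-0.16,0],0,1]]'; python3 h.py bm 35.5
```

```text
t: 12.65
eef_pos: [461.7, -97.2, 30.0]
tcp_rot: [3.141, 0.0, 1.569]
ft_force: [-0.4, 0.3, 0.2]
opening: 0.425
grip_force: 0.2
t: 13.9
eef_pos: [426.6, 78.2, 149.7]
tcp_rot: [-3.141, 0.0, 1.568]
ft_force: [0.9, -0.3, -0.1]
opening: 0.413
grip_force: 30.0
t 13.90 pos [426.6  78.2 149.7] yaw 89.84 deg | units x 4.027 y -0.876 z 1.903 tilt [-3.141  0.   ] F [ 0.9 -0.3 -0.1] grip 30.0 op 0.413
```

```bash
python3 -m inch '[[[0.8,-0.18,0],0,1],[[0.8,-0.18,0],0,1],[[0.8,-0.18,0],0,1],[[0.8,-0.18,0],0,1],[[0.6,-0.13,0],0,1],[[0.22,-0.03,0],0,1],[[0,0,0.4],0,1],[[0,0,0.4],0,1],[[0,0,0.3],0,1],[[0,0,0],0,1]]'
python3 h.py bm 35.5
```

```text
t: 15.15
eef_pos: [374.6, 317.2, 82.8]
tcp_rot: [-3.139, 0.002, 1.568]
ft_force: [0.3, -0.7, -0.4]
opening: 0.416
grip_force: 30.0
t 15.15 pos [374.6 317.2  82.8] yaw 89.83 deg | units x 0.046 y 0.001 z 0.789 tilt [-3.139e+00  2.000e-03] F [ 0.3 -0.7 -0.4] grip 30.0 op 0.416
```

```bash
python3 -m inch '[[[0.04,0,0.3],0,1],[[0,0,0.3],0,1],[[0,0,0.17],0,1],[[0,0,0.02],0,1],[[0,0,0],0,1],[[0,0,0],0,-1],[[0,0,0],0,-1],[[0,0,0],0,-1],[[0,0,0],0,-1],[[0,0,-0.4],0,-1]]'
python3 -m inch '[[[0,0,-0.6],0,-1],[[0,0,-0.7],0,-1],[[0,0,-0.5],0,-1],[[-0.6,0.4,0],0,-1],[[-0.8,0.4,0],0,-1],[[-0.8,0.4,0],0,-1],[[-0.9,0.3,0],0,-1],[[-0.9,0,0],0,-1],[[-0.9,0,0],0,-1],[[-0.9,0,0],0,-1]]'
python3 h.py el 160;  python3 - <<'E'
from h import *
for c in('scene','top'):
    p=snap(c,c+'3.png')
    print(fit(p,'element_medium',T['bm'],5), fit(p,'element_large',T['el']))
E
```

```text
t: 16.4
eef_pos: [374.3, 320.2, 59.6]
tcp_rot: [-3.139, 0.002, 1.568]
ft_force: [0.6, -1.2, 0.1]
opening: 0.885
grip_force: 0.0
t: 17.65
eef_pos: [463.9, -29.3, 168.5]
tcp_rot: [3.141, 0.0, 1.569]
ft_force: [1.0, -0.1, -0.1]
opening: 0.995
grip_force: 0.0
t 17.65 pos [463.9 -29.3 168.5] yaw 89.87 deg | units x -4.251 y -1.256 z 0.142 tilt [3.141 0.   ] F [ 1.  -0.1 -0.1] grip 0.0 op 0.995
(array([372.9, 319.3]), np.int64(384), 425) None
(array([375.8, 321.1]), np.int64(250), 300) (array([ 387. , -284.7]), np.int64(447), 446)
```

View pics/scene3.png

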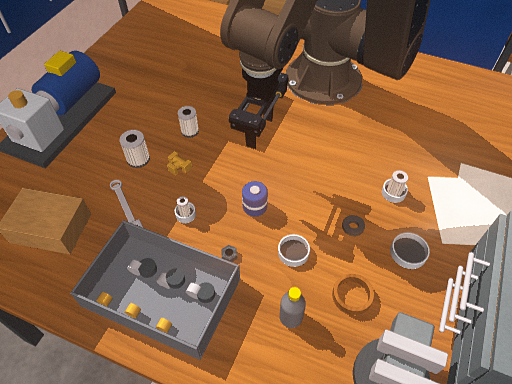

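The medium element stands in its bowl at about (186,397). Next is the large one.

```bash
python3 -m inch '[[[-0.8,0,0],0,-1],[[-0.8,-0.3,0],0,-1],[[-0.8,-0.3,0],0,-1],[[-0.8,-0.3,0],0,-1],[[-0.75,-0.26,0],0,-1],[[-0.3,-0.1,0],0,-1],[[0,0,0.4],0,-1],[[0,0,0.4],0,-1],[[0,0,0.2],0,-1],[[0,0,0],0,-1]]'
python3 h.py el 36
```

```text
t: 19.35
eef_pos: [388.2, -281.7, 108.1]
tcp_rot: [-3.141, -0.001, 1.57]
ft_force: [1.5, -0.6, -0.2]
opening: 1.002
grip_force: 0.0
t 19.35 pos [ 388.2 -281.7  108.1] yaw 89.93 deg | units x -0.042 y -0.003 z 1.201 tilt [-3.141e+00 -1.000e-03] F [ 1.5 -0.6 -0.2] grip 0.0 op 1.002
```

```bash
python3 -m inch '[[[-0.04,0,0.5],0,-1],[[0,0,0.5],0,-1],[[0,0,0.2],0,-1],[[0,0,0],0,1],[[0,0,0],0,1],[[0,0,0],0,1],[[0,0,0],0,1],[[0,0,0],0,1],[[0,0,0],0,1],[[0,0,0],0,1]]'
python3 -m inch '[[[0,0,0],0,1],[[0,0,-0.3],0,1],[[0,0,-0.6],0,1],[[0,0,-0.6],0,1],[[0,0,-0.4],0,1],[[0,0,-0.1],0,1],[[0.5,0.3,0],0,1],[[0.8,0.48,0],0,1],[[0.8,0.48,0],0,1],[[0.8,0.48,0],0,1]]'; python3 h.py bl 41.5
```

```text
t: 20.6
eef_pos: [388.0, -284.9, 36.7]
tcp_rot: [3.141, 0.0, 1.569]
ft_force: [-1.0, 0.1, 6.3]
opening: 0.543
grip_force: 30.0
t: 21.85
eef_pos: [493.1, -109.4, 155.3]
tcp_rot: [-3.14, -0.0, 1.568]
ft_force: [0.3, -0.8, -1.8]
opening: 0.543
grip_force: 30.0
t 21.85 pos [ 493.1 -109.4  155.3] yaw 89.85 deg | units x 4.146 y 2.564 z 1.896 tilt [-3.14 -0.  ] F [ 0.3 -0.8 -1.8] grip 30.0 op 0.543
```

```bash
python3 -m inch '[[[0.8,0.5,0],0,1],[[0.8,0.5,0],0,1],[[0.8,0.5,0],0,1],[[0.8,0.5,0],0,1],[[0.7,0.42,0],0,1],[[0.25,0.15,0],0,1],[[0,0,0.4],0,1],[[0,0,0.4],0,1],[[0,0,0.3],0,1],[[0,0,0],0,1]]'
python3 h.py bl 41.5
```

```text
t: 23.1
eef_pos: [646.7, 137.1, 88.7]
tcp_rot: [-3.139, 0.0, 1.568]
ft_force: [-0.7, -0.2, -1.6]
opening: 0.541
grip_force: 30.0
t 23.10 pos [646.7 137.1  88.7] yaw 89.84 deg | units x 0.033 y 0.015 z 0.787 tilt [-3.139  0.   ] F [-0.7 -0.2 -1.6] grip 30.0 op 0.541
```

```bash
python3 -m inch '[[[0.03,0.02,0.3],0,1],[[0,0,0.3],0,1],[[0,0,0.17],0,1],[[0,0,0.02],0,1],[[0,0,0],0,1],[[0,0,0],0,-1],[[0,0,0],0,-1],[[0,0,0],0,-1],[[0,0,0],0,-1],[[0,0,-0.4],0,-1]]'
python3 -m inch '[[[0,0,-0.6],0,-1],[[0,0,-0.7],0,-1],[[0,0,-0.5],0,-1],[[-0.6,-0.1,0],0,-1],[[-0.8,-0.2,0],0,-1],[[-0.9,-0.2,0],0,-1],[[-0.9,-0.2,0],0,-1],[[-0.9,-0.2,0],0,-1],[[-0.9,-0.2,0],0,-1],[[-0.9,-0.2,0],0,-1]]'
python3 h.py eg 160;  python3 - <<'E'
from h import *
for c in('scene','top'):
    p=snap(c,c+'4.png')
    print(fit(p,'element_large',T['bl'],5), fit(p,'element_giant',T['eg']))
E
```

```text
t: 24.35
eef_pos: [647.8, 139.3, 65.8]
tcp_rot: [-3.138, 0.0, 1.569]
ft_force: [-0.0, -0.5, 0.4]
opening: 0.981
grip_force: 0.0
t: 25.6
eef_pos: [569.3, -216.2, 175.2]
tcp_rot: [3.141, 0.0, 1.568]
ft_force: [0.6, 0.6, -0.3]
opening: 1.004
grip_force: 0.0
t 25.60 pos [ 569.3 -216.2  175.2] yaw 89.87 deg | units x -2.485 y -0.471 z 0.254 tilt [3.141 0.   ] F [ 0.6  0.6 -0.3] grip 0.0 op 1.004
(array([648.9, 139. ]), np.int64(683), 710) (array([ 545. , -363.2]), np.int64(793), 858)
(array([648.9, 140.6]), np.int64(401), 404) None
```

View pics/scene4.png

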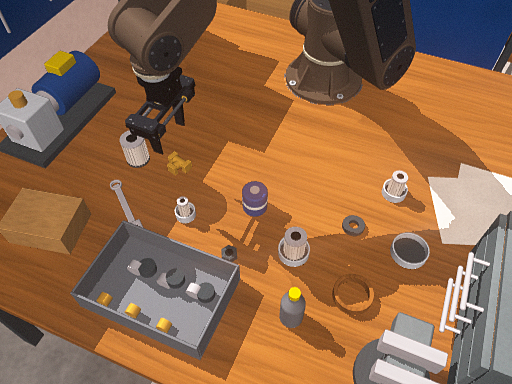

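The large element stands in its bowl at about (246,294). Last is the giant one.

```bash
python3 -m inch '[[[-0.7,-0.14,0],0,-1],[[-0.8,-0.14,0],0,-1],[[-0.7,-0.14,0],0,-1],[[-0.28,-0.05,0],0,-1],[[0,0,0.3],0,-1],[[0,0,0.4],0,-1],[[0,0,0.2],0,-1],[[0,0,0],0,-1],[[0,0,0],0,-1],[[0,0,0],0,-1]]'
python3 h.py eg 42
```

```text
t: 27.3
eef_pos: [541.7, -363.2, 121.8]
tcp_rot: [3.141, 0.001, 1.569]
ft_force: [0.6, 0.6, -0.1]
opening: 1.001
grip_force: 0.0
t 27.30 pos [ 541.7 -363.2  121.8] yaw 89.88 deg | units x -0.034 y -0.016 z 1.330 tilt [3.141e+00 1.000e-03] F [ 0.6  0.6 -0.1] grip 0.0 op 1.001
```

```bash
python3 -m inch '[[[-0.03,-0.02,0.5],0,-1],[[0,0,0.5],0,-1],[[0,0,0.33],0,-1],[[0,0,0],0,1],[[0,0,0],0,1],[[0,0,0],0,1],[[0,0,0],0,1],[[0,0,0],0,1],[[0,0,0],0,1],[[0,0,0],0,1]]'
python3 -m inch '[[[0,0,0],0,1],[[0,0,-0.3],0,1],[[0,0,-0.6],0,1],[[0,0,-0.6],0,1],[[0,0,-0.5],0,1],[[0,0,-0.2],0,1],[[0.5,0,0],0,1],[[0.8,0,0],0,1],[[0.8,0,0],0,1],[[0.8,0,0],0,1]]'; python3 h.py bg 47.5
```

```text
t: 28.55
eef_pos: [540.5, -365.2, 42.2]
tcp_rot: [3.141, 0.001, 1.569]
ft_force: [-0.6, 0.4, 5.6]
opening: 0.672
grip_force: 30.0
t: 29.8
eef_pos: [540.1, -189.4, 172.9]
tcp_rot: [-3.141, -0.0, 1.568]
ft_force: [-0.1, -0.1, -0.7]
opening: 0.671
grip_force: 30.0
t 29.80 pos [ 540.1 -189.4  172.9] yaw 89.85 deg | units x 9.720 y -0.048 z 2.089 tilt [-3.141 -0.   ] F [-0.1 -0.1 -0.7] grip 30.0 op 0.671
```

```bash
python3 -m inch '[[[0.9,0,0],0,1],[[0.9,0,0],0,1],[[0.9,0,0],0,1],[[0.9,0,0],0,1],[[0.9,0,0],0,1],[[0.9,0,0],0,1],[[0.9,0,0],0,1],[[0.9,0,0],0,1],[[0.9,0,0],0,1],[[0.6,0,0],0,1]]'
python3 h.py bg 47.5;python3 - <<'E'
from h import *
snap('scene','scene5.png')
E
```

```text
t: 31.05
eef_pos: [541.0, 333.3, 172.6]
tcp_rot: [-3.141, 0.0, 1.57]
ft_force: [-0.2, -0.3, -0.5]
opening: 0.669
grip_force: 30.0
t 31.05 pos [541.  333.3 172.6] yaw 89.95 deg | units x 1.008 y -0.039 z 2.086 tilt [-3.141  0.   ] F [-0.2 -0.3 -0.5] grip 30.0 op 0.669
```

View pics/scene5.png

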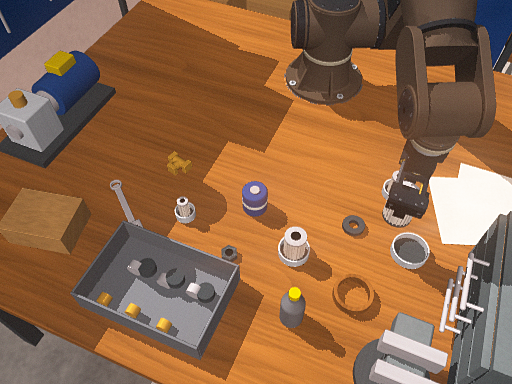

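The giant element is held at about (215,398), close to its bowl at (250,410). The toolbox handles from (445,320) to (480,250) are clear of the narrow side of the gripper.

```bash
python3 -m inch '[[[0.4,-0.02,0],0,1],[[0.4,-0.02,0],0,1],[[0.2,0,0],0,1],[[0,0,0.4],0,1],[[0,0,0.5],0,1],[[0,0,0.3],0,1],[[0,0,0.1],0,1],[[0,0,0],0,1],[[0,0,0],0,1],[[0,0,0],0,1]]'
python3 h.py bg 47.5
```

```text
t: 32.35
eef_pos: [539.7, 391.2, 96.0]
tcp_rot: [3.14, -0.001, 1.569]
ft_force: [0.2, -0.5, -0.7]
opening: 0.672
grip_force: 30.0
t 32.35 pos [539.7 391.2  96. ] yaw 89.87 deg | units x 0.043 y -0.018 z 0.808 tilt [ 3.14e+00 -1.00e-03] F [ 0.2 -0.5 -0.7] grip 30.0 op 0.672
```

```bash
python3 -m inch '[[[0.04,-0.02,0.3],0,1],[[0,0,0.3],0,1],[[0,0,0.18],0,1],[[0,0,0.03],0,1],[[0,0,0],0,1],[[0,0,0],0,-1],[[0,0,0],0,-1],[[0,0,0],0,-1],[[0,0,0],0,-1],[[0,0,-0.3],0,-1]]'
python3 -m inch '[[[0,0,-0.6],0,-1],[[0,0,-0.7],0,-1],[[0,0,-0.6],0,-1],[[-0.6,0,0],0,-1],[[-0.8,0,0],0,-1],[[-0.8,0,0],0,-1],[[-0.8,0,0],0,-1],[[-0.8,0,0],0,-1],[[0,0,0],0,-1],[[0,0,0],0,-1]]'
python3 - <<'E'
from h import *
p=snap('scene','scene6.png');q=snap('top')
for k in ('small','medium','large','giant'):print(k,[fit(r,'element_'+k,T['b'+k[0]],5) for r in (p,q)])
E
```

```text
t: 33.6
eef_pos: [537.7, 393.1, 64.1]
tcp_rot: [-3.14, 0.001, 1.569]
ft_force: [-0.4, 0.2, 0.9]
opening: 0.998
grip_force: 0.0
t: 34.85
eef_pos: [538.1, 165.7, 179.6]
tcp_rot: [3.14, -0.0, 1.568]
ft_force: [0.1, -0.4, -0.3]
opening: 0.995
grip_force: 0.0
small [(array([ 654.8, -152.7]), np.int64(203), 244), (array([ 655.2, -151.2]), np.int64(122), 132)]
medium [(array([373. , 319.9]), np.int64(375), 425), None]
large [(array([649.6, 139.2]), np.int64(659), 711), (array([648.6, 138.7]), np.int64(368), 403)]
giant [(array([537.5, 393.7]), np.int64(1090), 1115), (array([540.3, 417. ]), np.int64(312), 763)]
```

View pics/scene6.png

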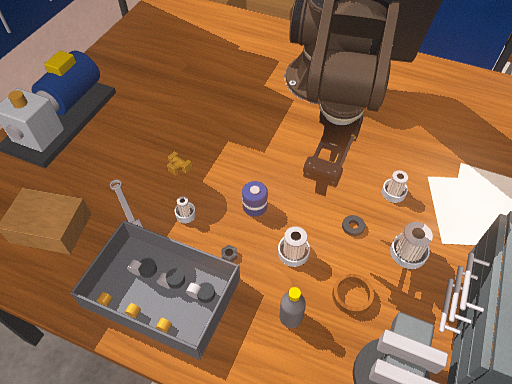

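All four elements stand in their bowls. The giant one at (243,412) looks slightly tilted, so I'll overlay the ideal upright outlines to check.

```bash
python3 - <<'E'
from h import *
p=snap('scene');im=cv2.resize(np.ascontiguousarray(p['pixels'][:,:,::-1]),None,fx=6,fy=6,interpolation=cv2.INTER_CUBIC)
for k in ('giant','medium'):
    d,h=DIM['element_'+k];x,y=T['b'+k[0]]
    for z in (24,5+h):
        P=np.array([proj(p,(x+d/2*np.cos(t),y+d/2*np.sin(t),z))[::-1] for t in np.linspace(0,6.283,60)])
        cv2.polylines(im,[((P+.5)*6).astype(int)],True,(0,0,255),1)
cv2.imwrite('pics/z.png',im[160*6:275*6,360*6:450*6])
E
python3 -c "
import cv2;a=cv2.imread('pics/z.png');print(a.shape);cv2.imwrite('pics/z2.png',a[:590])"
```

```text
(690, 540, 3)
```

View pics/z2.png

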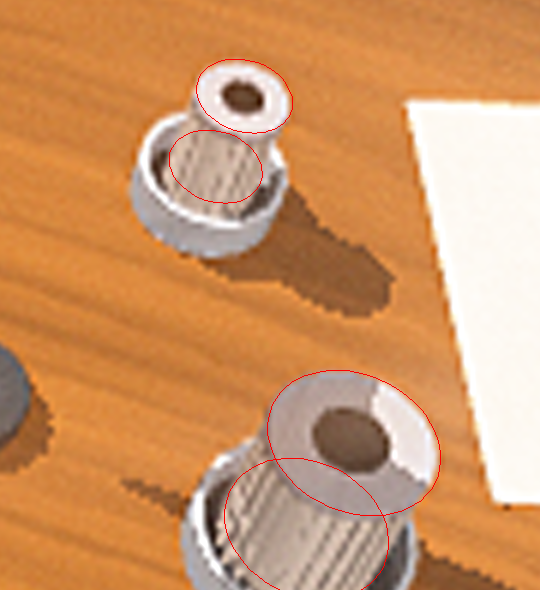

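The tops of the giant (350,440 in the crop) and the medium (245,97) match the predicted outlines of upright elements. Both are upright and seated.

```bash
python3 -c "
from cell import env
print(env.job_done())"
```

```text
the job is handed in; nothing more can be done
None
```

All four filter elements are released and upright in the bowls of their own size, the canister and tee were left alone, and the job was handed in at about 35 s of the 96 s allowed.

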